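# Peel a sample tray off the nested stack and discharge it at the static eliminator

## Robot

A 6-joint arm with a two-finger parallel gripper is mounted at the origin on the work surface. World frame = base frame: x ahead of the robot, y to its left, z up, the work surface at z = 0. Lengths are in m, angles in rad, forces in N, time in s.
With the tool pointing down it reaches from about 0.325 to 0.775 m from the base axis. Payload 5.5 kg.
Tool frame: the origin (TCP) lies midway between the tips of the shut fingers; the grasp point (between the pads) lies env.hold_point_z behind it (env.hold_point_z is the distance from the TCP to the grasp point, in m); z points along the fingers, y is the line along which they close (so a half turn about z gives the same grasp; the last joint's range is limited). The gripper opens to 85 mm and grips with 20 to 120 N. Pads are 22 mm wide; open, the fingers measure 114 mm over their backs; the gripper's body (76 mm by 85 mm) begins 54 mm behind the grasp point. The pads swing forward as they close: fully open they stand 13 mm farther back than shut.
Start: joints at [1.079, 0.091, 1.231, -0, 1.82, -0.057], TCP at [0.253, 0.544, 0.231] pointing down, gripper open.
Joint ranges: [-2.87, 2.87], [-0.86, 2.18], [0.17, 2.46], [-1.51, 4.65], [0.06, 2.69], [-2.65, 2.65]. Speed limits (rad/s): [2.57, 2.57, 3.01, 3.14, 3.14, 3.14].

## Interface

Orientations are given as a unit quaternion [x, y, z, w].
In Python, from bench import sensors, eyes, env gives the robot as it stands.
- The arm moves only by the shell command python3 -m handwheel 'ROWS' [FORCE]. ROWS is a JSON object of lists of equal length, an entry for each row: "xyz": the shift along the tool's x, y, z in m, a list of three; "yaw": the turn about the tool's z in rad; "fingers": the finger opening in m, from 0 to 0.0854. A call has 1 to 5 rows; each row shifts and turns the commanded pose from where the row before left it, along the tool's axes as they then stand; what a row does not reach is not made up. A row lasts 1/10 s, in which the tool goes at most 50 mm and 8.59 degrees, less where a joint would pass 70% of its speed; a pose out of reach is approached as far as the arm can. A call with a gripper value outside its range is refused whole. The fingers move at their own pace and stop on an object; FORCE is the grip in N (left out, the last holds). Time passes only in rows, so rows that do not move let the fingers close. It gives the time, the measured TCP pose, the force, the opening and the grip force at its end, in the units of the state.
- sensors.get_obs(): the state, without advancing time (a new reading comes with each control period).
- eyes.read_camera(name): name is "side" or "top" or "wrist"; returns a dict with "img" (420x560x3 uint8, red, green, blue), "K" (3x3 intrinsics, pixels), "D" ([k1, k2, p1, p2, k3] as OpenCV has them; the pictures are not rectified), "rvec" (rotation vector, rad) and "tvec" (3), from world to camera coordinates, as OpenCV has them. Camera axes: x right, y down, z forward; pixel columns grow to the right and rows downward; lengths in m; the calibration is good to about 2 mm. A picture is of the moment at which its call begins. There is no depth.
- env.hand_in(): hands the job in; it is judged then, once.
Trained networks look in a picture, given as the dict that the camera call returned (one of the last four; its "shot" number tells which), for a name from the list of things; names that differ only in an ending like _2 or _b are one class to them, and where a whole thing is asked for, a point or a joint stands for the part that bears it (a point fixed in the world has none). Each returns a list of dicts, best first, with "conf" (0 to 1); they miss things now and then, are a little off and sometimes report something else, mostly with a low value. They report only what shows in the picture. A call takes as long as a camera call. They do not tell look-alikes from the thing itself.
- eyes.spot_in(picture, thing): "box" ([left, top, right, bottom] as shares, 0 to 1, of the picture: columns of its width, rows of its height, round what is visible of it).
- eyes.landmark_of(picture, thing): "point" ([column, row] as shares, 0 to 1, of the picture: columns of its width, rows of its height: a listed point, or the origin of a listed thing).
The state is a dict: "time_s": time; "joints": joint angles; "qvel": joint speeds; "tau": joint torques, N m; "tcp_pos": TCP position; "tcp_rot": TCP orientation; "ft_force": force on the tool from outside, world axes, zero at the start; "wrist_torque": the same for the moment, N m; "width": finger opening in m; "gripper_force": force on a finger pad.
Only numpy, scipy, OpenCV 4.12 (cv2) and the standard library are available. Lean on these libraries where they do the work, as an engineer would, in place of code of your own. Each camera call takes 0.05 s, during which the arm holds its last target. There are 200 camera calls.

## Task

Peel the top sample tray off the clinging nested stack: grip it by one corner of its rim and tip that corner up about ten degrees while the opposite corner still sits down in the stack, so that the trays below stay where they are. Then lift it away and hold it, open side up and about level, in the air stream of the static eliminator, its middle on the grille's axis about 15 cm out from the grille. Finish while holding it still there in the air; leave the rest of the stack and everything else on the bench undisturbed.

Things in the scene. Friction and masses are not known exactly. Their poses are not given: they have to be found in the camera images.
- tray: the top tray, to be taken: rigid white plastic, 150 (x) x 110 (y) x 30 (z) mm, open upward, about 40 g, oblong with corners cut at 45 degrees. Round the mouth runs a rim bar 10 mm wide, 9 mm high, upright inside and outside: pinch this. Below it 2 mm walls lean in to a flat floor. Origin: centre of the underside, z up, rim top at +30 mm. Starts with its origin 96 mm above the stack's, same axes
- stack: the rest of the nested stack: eight such trays pressed together as one, 114 mm high, 0.32 kg, standing loose. Origin: centre of the underside, x along the 150 mm length, z up. Its top rim lies 12 mm below the top tray's rim top: deeper fingertips may clamp the second tray too. Four springy side ribs drag on the top tray's foot, 0.5 N each, over its first 3 mm of lift; then it is free
- stack_top (a point): centre of the stack's uppermost rim plane, 114 mm above stack's origin (12 mm below the rim top of the seated top tray)
- tray_mid (a point): middle of the top tray's hollow, 20 mm above the centre of its underside
- corner_a (a point): top tray's corner at its +x +y: top of the rim bar, on its centre line, 61/41/30 mm from the tray's origin, opposite corner_c. The cut is 40 mm long outside, 31 mm inside, and faces along the 45 degree line between the tray's x and y axes; lugs on the floor inside rise to 12 mm above the underside
- corner_b (a point): the same at tray +x -y; opposite corner_d
- corner_c (a point): the same at tray -x -y; opposite corner_a
- corner_d (a point): the same at tray -x +y; opposite corner_b
- ioniser: static eliminator fixed on the robot's right: white fan box 85 mm deep, 150 wide, 150 high on a grey bail with a black knob each side, box centre 190 mm above the bench, top at 275 mm, tilted nose-down 0.20 rad; foot 120 x 190 mm. Origin: centre of the foot's underside, z up. The round wire grille (120 mm) faces its own -x, 46 mm from the box centre
- aim (a point): the point in the air stream on the axis of the grille, 150 mm out from the grille, 151 mm above the bench: 192 mm along the static eliminator's own -x from its origin. The middle of the tray goes here
- tip_box: bystander: pipette-tip box, grey with a clear cover, 85 x 122 x 71 mm, origin under its centre
- solvent_bottle: bystander: glass bottle with a blue cap, 86 mm across, 181 mm high, origin under its centre
- beaker: bystander: small glass beaker, 60 mm across, 80 mm high, origin under its centre
- vial_rack: bystander: grey rack of small vials, 62 x 125 x 46 mm, origin under its centre
- spatula: bystander: steel spatula lying flat, 190 mm long
- wash_bottle: bystander: white plastic wash bottle, 72 mm across, 190 mm high with its nozzle, origin under its centre
- jar: bystander: amber glass jar, 52 mm across, 62 mm high, origin under its centre
Things that resemble listed ones, but are neither listed nor needed, are in the scene too. What is shaped like the tray but blue is not meant.

How it is judged:
On the way, in this order (a step that is already met when the one before it is completed fails the run):
1. gripped at one corner, the top tray is tipped: that corner is at least 14 mm above its seat (about 6 degrees) while the opposite corner is still less than 7 mm above its seat in the stack (((z of corner_a in the frame of stack above 0.14 m and z of corner_c in the frame of stack below 0.133 m and horizontal distance between corner_c and stack_top below 0.105 m and distance between the grasp point and corner_a below 0.045 m) or (z of corner_c in the frame of stack above 0.14 m and z of corner_a in the frame of stack below 0.133 m and horizontal distance between corner_a and stack_top below 0.105 m and distance between the grasp point and corner_c below 0.045 m) or (z of corner_b in the frame of stack above 0.14 m and z of corner_d in the frame of stack below 0.133 m and horizontal distance between corner_d and stack_top below 0.105 m and distance between the grasp point and corner_b below 0.045 m) or (z of corner_d in the frame of stack above 0.14 m and z of corner_b in the frame of stack below 0.133 m and horizontal distance between corner_b and stack_top below 0.105 m and distance between the grasp point and corner_d below 0.045 m)) and contact force between the fingers and tray above 0.5 N), for 0.1 s.
2. the fingers carry the tray clear above the stack (contact force between the fingers and tray above 0.5 N and contact force between tray and stack below 0.05 N and z of tray in the frame of stack above 0.13 m), for 0.1 s.
At the end, for the whole second after the job is handed in: held by the fingers only, still, its middle within 45 mm (level) of the aim point and 111 to 201 mm above the bench, open side up within 0.3 rad of level; rest of the stack upright and within 30 mm of its start, bystanders too (contact force between the fingers and tray above 0.5 N and contact force between tray and stack below 0.05 N and contact force between tray and ioniser below 0.05 N and horizontal distance between tray_mid and aim below 0.045 m and height (world z) of tray_mid between 0.111 and 0.201 m and angle between tray's own z axis and vertical below 0.3 rad and linear speed of tray below 0.03 m/s and distance of each of stack, tip_box, solvent_bottle, beaker, vial_rack, spatula, wash_bottle, jar from where it was at the start of the episode below 0.03 m and angle between stack's own z axis and vertical below 0.05 rad); the arm keeps its last pose, push and grip.
It fails at once if the rest of the stack is dragged 30 mm or more, lifted or tipped over (distance of stack from where it was at the start of the episode above 0.03 m or angle between stack's own z axis and vertical above 0.2 rad).
It fails at once if the tray is dropped on the bench (height (world z) of tray_mid below 0.06 m).
It fails at once if a bystander is shifted by 40 mm or more or tipped over (distance of any of tip_box, solvent_bottle, beaker, vial_rack, spatula, wash_bottle, jar from where it was at the start of the episode above 0.04 m or angle between any of solvent_bottle, beaker, wash_bottle, jar's own z axis and vertical above 0.5 rad).
It also fails if it takes over 38 s, if anything falls off the work surface, if the arm or the gripper's body presses on something with over 40 N, if the wrist force passes 120 N, or if a joint passes its speed limit or range.

## Working session

There is one attempt and no reset: what is moved stays moved. The work goes in short steps, Python scripts to look and compute and a shell command to move; the robot and the scene stay as the last step left them, time stands still between calls to the robot, and variables do not carry over. Pictures are saved under pics/ and viewed, at most 12 in all, crops included, and the job is handed in when it is done.

```bash
mkdir -p pics; ls
cat > h.py <<'E'
import numpy as np, cv2
from bench import sensors, eyes, env
from scipy.spatial.transform import Rotation as R
def ray(p,px):
    u=cv2.undistortPoints(np.array([[px]],float),p["K"],np.array(p["D"],float))[0,0]
    Rm=cv2.Rodrigues(np.array(p["rvec"],float))[0]; t=np.array(p["tvec"],float).ravel()
    o=-Rm.T@t; d=Rm.T@np.array([u[0],u[1],1.]); return o,d/np.linalg.norm(d)
def onz(p,px,z):
    o,d=ray(p,px); return o+d*(z-o[2])/d[2]
def tri(rs):
    A=np.zeros((3,3));b=np.zeros(3)
    for o,d in rs:
        M=np.eye(3)-np.outer(d,d);A+=M;b+=M@o
    return np.linalg.solve(A,b)
def proj(p,X):
    return cv2.projectPoints(np.atleast_2d(np.array(X,float)),np.array(p["rvec"],float),np.array(p["tvec"],float),p["K"],np.array(p["D"],float))[0][:,0]
def save(p,f): cv2.imwrite("pics/"+f,p["img"][...,::-1])
E
python3 - <<'E'
from h import *
np.set_printoptions(precision=3,suppress=True)
print(env.hold_point_z, sensors.get_obs())
P={n:eyes.read_camera(n) for n in("top","side")}
cv2.imwrite("pics/a.png",np.vstack([P["top"]["img"],P["side"]["img"]])[...,::-1]) if 0 else [save(P[n],n+".png") for n in P]
for n in P:
    print(n,ray(P[n],(280,210)))
    for t in "stack tray stack_top tray_mid corner_a corner_b corner_c corner_d ioniser aim tip_box solvent_bottle beaker vial_rack spatula wash_bottle jar".split():
        r=eyes.landmark_of(P[n],t)[:4]
        print(t,[(round(x["conf"],2),np.round(np.array(x["point"])*[560,420],1).tolist()) for x in r])
E
```

```text
pics
0.0187 {'time_s': 0.0, 'joints': array([ 1.079,  0.092,  1.232,  0.   ,  1.82 , -0.057]), 'qvel': array([ 0.   ,  0.   ,  0.   ,  0.002, -0.001, -0.001]), 'tau': array([ -0.   , -45.875, -41.801,  -0.   ,   0.012,  -0.   ]), 'tcp_pos': array([0.253, 0.544, 0.23 ]), 'tcp_rot': array([ 0.216,  0.976, -0.001, -0.   ]), 'ft_force': array([-0.172, -0.38 ,  0.285]), 'wrist_torque': array([-0.035, -0.036, -0.035]), 'gripper_force': 0.0, 'width': 0.08532102164436108}
top (array([0.403, 0.037, 1.633]), array([ 0.08 , -0.03 , -0.996]))
stack [(0.73, [163.9, 220.0]), (0.33, [329.4, 152.3])]
tray [(0.91, [98.4, 252.8]), (0.61, [158.1, 218.5]), (0.59, [162.6, 216.8]), (0.57, [165.4, 285.9])]
stack_top []
tray_mid [(0.96, [157.3, 219.5]), (0.89, [96.6, 250.4]), (0.73, [158.1, 287.5])]
corner_a [(0.95, [71.1, 242.0]), (0.94, [171.0, 241.6]), (0.89, [113.3, 240.9]), (0.81, [142.1, 268.7])]
corner_b [(0.95, [71.1, 242.0]), (0.94, [171.0, 241.6]), (0.89, [113.3, 240.9]), (0.81, [142.1, 268.7])]
corner_c [(0.95, [71.1, 242.0]), (0.94, [171.0, 241.6]), (0.89, [113.3, 240.9]), (0.81, [142.1, 268.7])
[... 828 characters left out ...]
51.2]), (0.88, [311.2, 323.3]), (0.84, [202.2, 383.6])]
corner_b [(0.97, [177.0, 367.3]), (0.95, [210.3, 251.2]), (0.88, [311.2, 323.3]), (0.84, [202.2, 383.6])]
corner_c [(0.97, [177.0, 367.3]), (0.95, [210.3, 251.2]), (0.88, [311.2, 323.3]), (0.84, [202.2, 383.6])]
corner_d [(0.97, [177.0, 367.3]), (0.95, [210.3, 251.2]), (0.88, [311.2, 323.3]), (0.84, [202.2, 383.6])]
ioniser [(0.79, [334.1, 169.1])]
aim [(0.67, [317.1, 156.7]), (0.21, [211.4, 252.4])]
tip_box [(0.82, [292.4, 241.4]), (0.48, [222.6, 302.9])]
solvent_bottle [(0.79, [197.6, 228.9])]
beaker []
vial_rack [(0.41, [267.4, 193.4])]
spatula [(0.65, [193.1, 248.6])]
wash_bottle [(0.57, [224.0, 272.2])]
jar [(0.75, [300.0, 289.3])]
```

View pics/top.png

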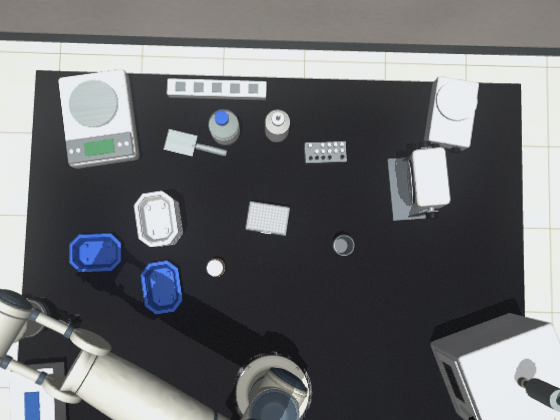

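View pics/side.png

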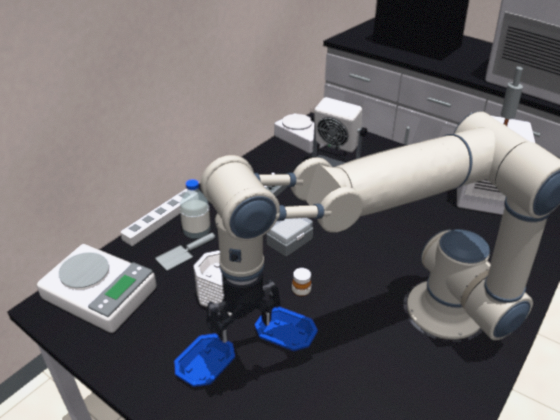

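Run:
```python
from h import *
np.set_printoptions(precision=3,suppress=True)
P={n:eyes.read_camera(n) for n in("top","side")}
for z in (.126,): print("tray_mid",onz(P["top"],(157.3,219.5),.116),onz(P["side"],(222.9,271.1),.116))
for n in P:
    for x in eyes.landmark_of(P[n],"corner_a"):
        px=np.array(x["point"])*[560,420]; print(n,round(x["conf"],2),px,onz(P[n],px,.126))
for t,a,b in [("stack",(163.9,220),(224.6,303.9)),("ion",(408.4,185.8),(334.1,169.1)),("tip",(265.9,218.2),(292.4,241.4)),("solv",(226,130.8),(197.6,228.9)),("spat",(197,147),(193,248.6)),("jar",(212.7,270.3),(300,289.3)),("beaker",(342.6,247),None),("vial",(322.5,154),(267.4,193.4)),("wash",(278.5,130.3),None),("blue",(98.4,252.8),(204.7,366.8)),("tray3",(165.4,285.9),(285,336.4))]:
    print(t,onz(P["top"],a,0), onz(P["side"],b,0) if b else"")
```

```text
tray_mid [0.489 0.335 0.116] [0.494 0.34  0.116]
top 0.95 [147.224 309.288] [0.241 0.35  0.126]
top 0.92 [174.328 240.114] [0.432 0.284 0.126]
top 0.89 [175.392 305.886] [0.252 0.274 0.126]
top 0.83 [144.928 265.608] [0.36  0.362 0.126]
top 0.75 [140.   199.29] [0.543 0.384 0.126]
top 0.75 [165.2  196.98] [0.552 0.314 0.126]
top 0.71 [113.904 236.88 ] [0.437 0.451 0.126]
top 0.69 [ 72.912 237.09 ] [0.434 0.563 0.126]
top 0.69 [171.416 262.92 ] [0.369 0.289 0.126]
top 0.68 [143.92  240.786] [0.428 0.368 0.126]
top 0.68 [196.784 142.086] [0.709 0.231 0.126]
top 0.64 [116.2  264.39] [0.362 0.441 0.126]
top 0.47 [158.088 219.618] [0.488 0.331 0.126]
top 0.37 [213.416 270.018] [0.352 0.173 0.126]
side 0.97 [297.808 346.206] [0.196 0.431 0.126]
side 0.89 [203.616 338.394] [0.376 0.541 0.126]
side 0.86 [212.576 255.318] [0.548 0.318 0.126]
side 0.84 [198.576 270.984] [0.536 0.385 0.126]
side 0.74 [271.6   310.212] [0.307 0.379 0.126]
side 0.73 [312.088 323.106] [0.208 0.355 0.126]
side 0.64 [257.488 328.398] [0.299 0.444 0.126]
side 0.6 [203.896 382.914] [0.294 0.63  0.126]
side 0.59 [179.928 367.92 ] [0.361 0.633 0.126]
side 0.56 [228.928 349.692] [0.31  0.53  0.126]
stack [0.494 0.338 0.   ] [0.491 0.345 0.   ]
ion [ 0.617 -0.401 -0.   ] [ 0.615 -0.41   0.   ]
tip [0.507 0.031 0.   ] [0.498 0.02  0.   ]
solv [0.772 0.16  0.   ] [0.771 0.153 0.   ]
spat [0.72  0.247 0.   ] [0.717 0.231 0.   ]
jar [ 0.347  0.186 -0.   ] [0.361 0.176 0.   ]
beaker [ 0.426 -0.202  0.   ] 
vial [ 0.708 -0.137  0.   ] [ 0.714 -0.136  0.   ]
wash [ 0.778 -0.001  0.   ] 
blue [0.391 0.529 0.   ] [0.393 0.534 0.   ]
tray3 [0.298 0.325 0.   ] [0.295 0.338 0.   ]
```

Candidates in the top view: the white tray on its stack (158,219), a blue tray (97,253) and a blue tray (162,287). The white power strip and scale have other shapes. I choose the white one at (158,219). In the side view it is at (223,271), partly hidden by the gripper. I'll check it in a close crop.

Run:
```python
import cv2
a=cv2.imread("pics/top.png"); b=cv2.imread("pics/top.png")
c=cv2.resize(a[170:270,110:210],(400,400),interpolation=cv2.INTER_CUBIC); d=cv2.resize(b[130:230,370:470],(400,400),interpolation=cv2.INTER_CUBIC)
cv2.imwrite("pics/crop1.png",cv2.hconcat([c,d]))
```

```text
(no output)
```

View pics/crop1.png

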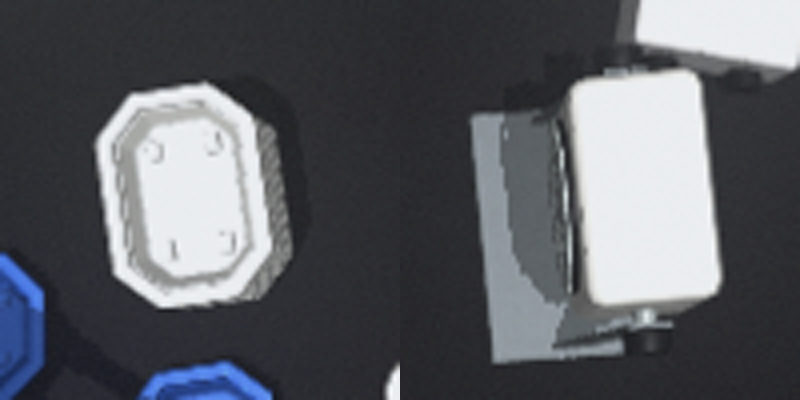

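The left crop shows the white octagonal tray on the ribbed white stack, which confirms the choice; the blue ones are at its lower left. In the right crop the ioniser's foot has its front edge running from about top-view pixel (387,159) to (393,220), and the grille faces left in the image.

```bash
python3 -m handwheel '{"xyz":[[-0.04,0,0],[-0.04,0,0],[-0.04,0,0],[-0.04,-0.01,0],[-0.04,-0.01,0]],"yaw":[0,0,0,0,0],"fingers":[0.05,0.05,0.05,0.05,0.05]}' 20
python3 -m handwheel '{"xyz":[[-0.04,0,0],[-0.04,0,0],[-0.04,0,0],[0,0,0],[0,0,0]],"yaw":[0,0,0,0.08,0.08],"fingers":[0.05,0.05,0.05,0.05,0.05]}' 20
python3 - <<'E'
from h import *
np.set_printoptions(precision=4,suppress=True)
P={n:eyes.read_camera(n) for n in("top","side","wrist")}
o=sensors.get_obs(); print(o["tcp_pos"],R.from_quat(o["tcp_rot"]).as_matrix()[:2],o["width"])
save(P["wrist"],"w1.png")
for n in P:
    for x in eyes.landmark_of(P[n],"corner_a"):
        px=np.array(x["point"])*[560,420]; print(n,round(x["conf"],2),px,onz(P[n],px,.126))
print(onz(P["top"],(387.5,158.75),0),onz(P["top"],(393.25,220),0))
E
```

```text
time_s: 2.5
tcp_pos: [0.4269, 0.4408, 0.2311]
tcp_rot: [0.216, 0.976, -0.0, -0.0]
ft_force: [1.1, -0.0, 0.3]
width: 0.05
gripper_force: 0.0
time_s: 3.0
tcp_pos: [0.5359, 0.3901, 0.2304]
tcp_rot: [0.296, 0.955, -0.0, -0.0]
ft_force: [0.3, 0.0, 0.0]
width: 0.0499
gripper_force: 0.0
[0.5347 0.3911 0.2311] [[-0.8291  0.5592 -0.0002]
 [ 0.5592  0.8291 -0.0001]] 0.050206583006474424
top 0.92 [116.592 265.692] [0.358  0.4393 0.126 ]
top 0.86 [172.424 241.584] [0.4279 0.2888 0.126 ]
top 0.84 [139.608 200.592] [0.5396 0.3845 0.126 ]
top 0.82 [164.92  196.308] [0.5534 0.3147 0.126 ]
top 0.77 [110.488 238.602] [0.432  0.4598 0.126 ]
top 0.7 [143.696 238.518] [0.4344 0.3684 0.126 ]
top 0.64 [ 73.976 239.82 ] [0.4263 0.5596 0.126 ]
top 0.4 [169.176 262.206] [0.3708 0.2955 0.126 ]
side 0.98 [296.8   346.584] [0.1967 0.4327 0.126 ]
side 0.97 [311.304 323.904] [0.2083 0.3582 0.126 ]
side 0.96 [175.616 365.988] [0.3718 0.6352 0.126 ]
side 0.96 [261.688 329.7  ] [0.2887 0.4409 0.126 ]
side 0.89 [232.512 349.482] [0.3045 0.5251 0.126 ]
side 0.84 [200.816 379.68 ] [0.305  0.6279 0.126 ]
side 0.8 [251.72  266.112] [0.4401 0.2881 0.126 ]
side 0.77 [213.584 250.908] [0.5576 0.3036 0.126 ]
side 0.71 [272.216 308.91 ] [0.3084 0.375  0.126 ]
side 0.68 [237.776 284.886] [0.4247 0.3625 0.126 ]
side 0.67 [195.72  273.084] [0.5364 0.3953 0.126 ]
side 0.64 [205.408 338.604] [0.3725 0.5387 0.126 ]
wrist 0.91 [154.672  18.396] [0.3827 0.3954 0.126 ]
wrist 0.86 [290.92  42.42] [0.4453 0.4626 0.126 ]
wrist 0.77 [276.584 213.906] [0.5417 0.3853 0.126 ]
wrist 0.77 [213.304 277.116] [0.5582 0.3097 0.126 ]
wrist 0.77 [106.792  80.808] [0.3937 0.3424 0.126 ]
wrist 0.63 [165.816 109.788] [0.4314 0.3638 0.126 ]
[ 0.6988 -0.3365  0.    ] [ 0.5115 -0.355   0.    ]
```

View pics/w1.png

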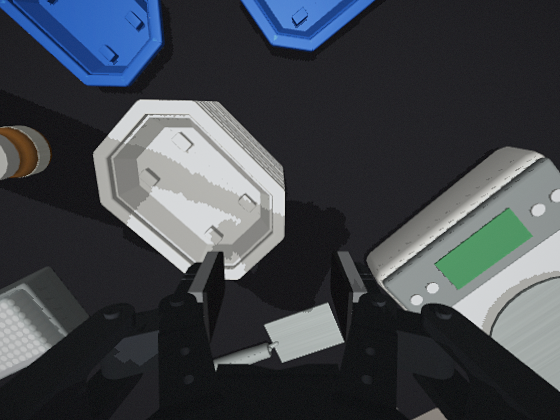

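In the wrist view the white tray lies ahead of the open fingers. Corner A is at about (277,214), its cut faces right along the finger closing line, and the fingers are centred on column 278. I'll descend and look again.

```bash
python3 -m handwheel '{"xyz":[[-0.008,0.002,0.02],[0,0,0.04],[0,0,0.036],[0,0,0],[0,0,0]],"yaw":[0,0,0,0,0],"fingers":[0.05,0.05,0.04,0.03,0.03]}' 20
python3 - <<'E'
from h import *
np.set_printoptions(precision=4,suppress=True)
P={n:eyes.read_camera(n) for n in("side","wrist")}
o=sensors.get_obs(); print(o["tcp_pos"],o["width"],o["ft_force"])
save(P["wrist"],"w2.png")
for n in P:
    for x in eyes.landmark_of(P[n],"corner_a"):
        px=np.array(x["point"])*[560,420]; print(n,round(x["conf"],2),px,onz(P[n],px,.126))
t=o["tcp_pos"];print(proj(P["wrist"],[t,[t[0],t[1],.126]]),proj(P["side"],[t]))
E
```

```text
time_s: 3.8
tcp_pos: [0.5418, 0.3885, 0.1354]
tcp_rot: [0.293, 0.956, -0.001, -0.0]
ft_force: [-0.6, 0.4, 1.2]
width: 0.0298
gripper_force: 0.0
[0.5432 0.3892 0.1388] 0.029887848502448477 [ 0.7024  0.4025 -0.4031]
side 0.97 [252.    270.396] [0.4295 0.3002 0.126 ]
side 0.97 [234.584 284.718] [0.4313 0.3669 0.126 ]
side 0.95 [298.424 343.518] [0.1989 0.4234 0.126 ]
side 0.93 [312.088 324.618] [0.2057 0.3589 0.126 ]
side 0.9 [270.872 307.986] [0.3128 0.3746 0.126 ]
side 0.88 [201.32  377.496] [0.308  0.6231 0.126 ]
side 0.76 [212.52 252.  ] [0.5569 0.3086 0.126 ]
side 0.75 [204.4   336.798] [0.3779 0.5362 0.126 ]
side 0.73 [179.088 369.306] [0.3597 0.6369 0.126 ]
side 0.72 [198.296 270.69 ] [0.5373 0.3847 0.126 ]
side 0.7 [227.472 348.306] [0.3154 0.5294 0.126 ]
side 0.68 [260.12  330.792] [0.2895 0.4456 0.126 ]
wrist 0.93 [89.32 92.4 ] [0.4306 0.3647 0.126 ]
wrist 0.92 [28.616 61.992] [0.4078 0.3522 0.126 ]
wrist 0.73 [294.28    3.318] [0.4519 0.4583 0.126 ]
wrist 0.57 [275.408 258.384] [0.5431 0.3872 0.126 ]
[[278.9777 268.2495]
 [278.7764 256.3613]] [[194.9971 267.0034]]
```

View pics/w2.png

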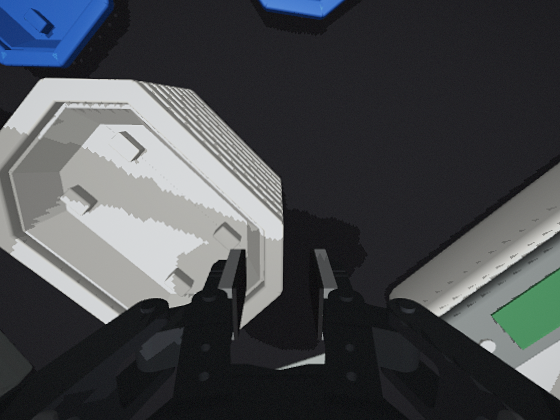

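The rim corner sits between the pads, with the bar at columns 262–283 near row 253 and the pads at 243 and 318. I'll go down 17 mm and pinch gently.

```bash
python3 -m handwheel '{"xyz":[[0,-0.001,0.009],[0,0,0.008],[0,0,0],[0,0,0],[0,0,0]],"yaw":[0,0,0,0,0],"fingers":[0.03,0.024,0.016,0.008,0.004]}' 20
python3 -m handwheel '{"xyz":[[0,0,0],[0,0,0]],"yaw":[0,0],"fingers":[0.004,0.004]}' 20
python3 - <<'E'
from h import *
np.set_printoptions(precision=4,suppress=True)
for i in range(3):
    p=eyes.read_camera("wrist");o=sensors.get_obs(); print(o["tcp_pos"],o["width"],o["ft_force"],o["wrist_torque"],o["gripper_force"])
save(p,"w3.png")
E
```

```text
time_s: 4.5
tcp_pos: [0.5414, 0.3874, 0.1179]
tcp_rot: [0.293, 0.956, -0.0, -0.0]
ft_force: [-1.0, -1.6, -1.5]
width: 0.0126
gripper_force: 17.5
time_s: 4.7
tcp_pos: [0.5416, 0.3875, 0.1184]
tcp_rot: [0.293, 0.956, -0.0, -0.0]
ft_force: [-1.3, -2.3, -0.2]
width: 0.0122
gripper_force: 18.7
[0.5417 0.3875 0.1184] 0.012276337912031947 [-1.0865 -1.7819 -0.7789] [-0.2102  0.3092 -0.0284] 18.674805171322078
[0.5417 0.3875 0.1184] 0.012495218197878535 [-0.2373 -1.212   0.005 ] [-0.2659  0.3225 -0.0221] 18.71878079837188
[0.5417 0.3876 0.1184] 0.012748995558653817 [-2.2554 -0.4295  0.8875] [-0.2107  0.3406 -0.007 ] 18.7515898514539
```

View pics/w3.png

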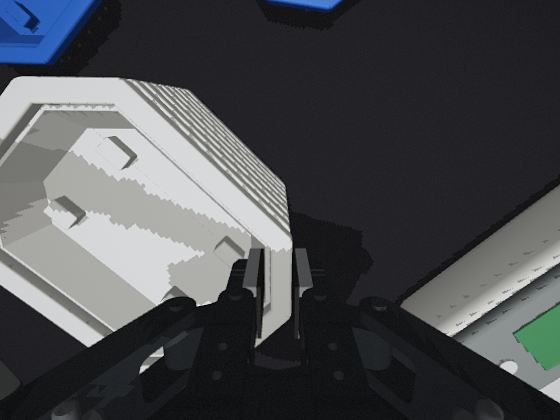

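The bar is pinched between the pads near (280,285), at 18.7 N. I'll lift a little and see whether the tray tips.

```bash
cat > m.py <<'E'
from h import *
import sys
np.set_printoptions(precision=4,suppress=True)
o=sensors.get_obs();print(o["time_s"],o["tcp_pos"],o["width"],o["ft_force"],o["wrist_torque"],o["gripper_force"])
p=eyes.read_camera("side")
# corner_c & others in side view; height at the seated plan position via tray pose fit: print px vs seated px
c=np.array([.4898,.3375]);a=.175;M=np.array([[np.cos(a),-np.sin(a)],[np.sin(a),np.cos(a)]])
S={k:np.r_[c+M@np.array(v),.126] for k,v in dict(A=(.061,.041),B=(.061,-.041),C=(-.061,-.041),D=(-.061,.041)).items()}
L=[np.array(x["point"])*[560,420] for x in eyes.landmark_of(p,"corner_a") if x["conf"]>.3]
for k,X in S.items():
    q=proj(p,[X,X+[0,0,.01]]); d=min(L,key=lambda l:np.linalg.norm(l-q[0])); print(k,q[0],"seen",d,"dpx",d-q[0],"per10mm",q[1]-q[0])
if len(sys.argv)>1:
    x,y=210,270; cv2.imwrite("pics/"+sys.argv[1],cv2.resize(p["img"][210:330,150:310,::-1],(800,600),interpolation=cv2.INTER_CUBIC))
E
python3 m.py
python3 -m handwheel '{"xyz":[[0,0,-0.002],[0,0,-0.002],[0,0,-0.002],[0,0,0]],"yaw":[0,0,0,0],"fingers":[0.004,0.004,0.004,0.004]}' 20
python3 m.py s1.png
```

```text
4.85 [0.5417 0.3876 0.1184] 0.012748995558653817 [-2.2554 -0.4295  0.8875] [-0.2107  0.3406 -0.007 ] 18.7515898514539
A [195.7371 270.5892] seen [198.52  269.808] dpx [ 2.7829 -0.7812] per10mm [-0.3275 -2.8758]
B [212.7006 251.812 ] seen [209.72 251.79] dpx [-2.9806 -0.022 ] per10mm [-0.2362 -2.8507]
C [253.0899 266.304 ] seen [249.592 268.38 ] dpx [-3.4979  2.076 ] per10mm [-0.065  -2.8738]
D [237.1912 286.3288] seen [232.512 282.408] dpx [-4.6792 -3.9208] per10mm [-0.1459 -2.8935]
time_s: 5.35
tcp_pos: [0.5422, 0.388, 0.1253]
tcp_rot: [0.293, 0.956, 0.001, 0.001]
ft_force: [0.4, 0.5, -0.1]
width: 0.012
gripper_force: 18.1
5.35 [0.5422 0.388  0.1253] 0.01196882579111558 [ 0.424   0.4903 -0.1089] [-0.0639 -0.0883 -0.0271] 18.101936754828785
A [195.7371 270.5892] seen [195.216 267.918] dpx [-0.5211 -2.6712] per10mm [-0.3275 -2.8758]
B [212.7006 251.812 ] seen [210.672 251.706] dpx [-2.0286 -0.106 ] per10mm [-0.2362 -2.8507]
C [253.0899 266.304 ] seen [250.32  265.314] dpx [-2.7699 -0.99  ] per10mm [-0.065  -2.8738]
D [237.1912 286.3288] seen [232.12  281.316] dpx [-5.0712 -5.0128] per10mm [-0.1459 -2.8935]
```

View pics/s1.png

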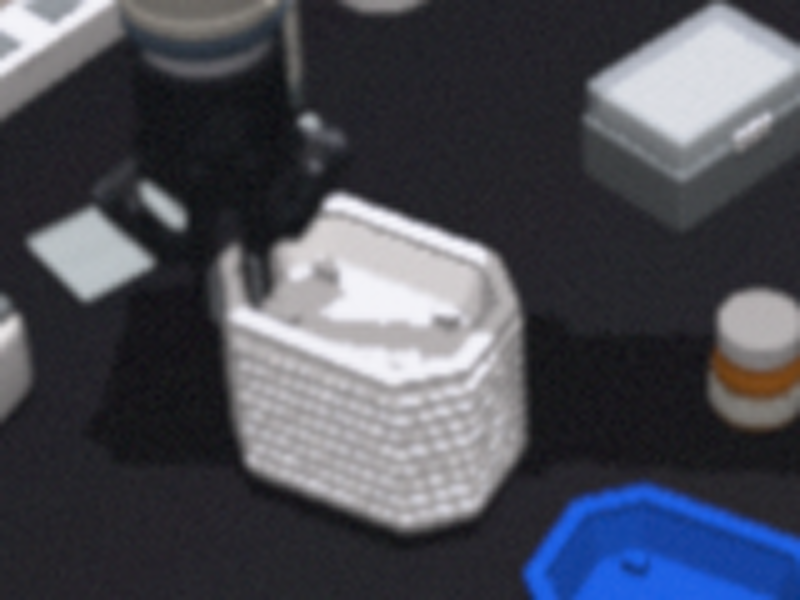

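The side crop shows the tray in the gripper at its upper left corner, still sitting in or near the stack, and the stack is upright. This view is too coarse for tilt, so I'll measure that in the wrist view by tracking points from w3.

```bash
cat > t.py <<'E'
from h import *
np.set_printoptions(precision=4,suppress=True)
ref=cv2.imread("pics/w3.png",0); p=eyes.read_camera("wrist"); cur=cv2.cvtColor(p["img"],cv2.COLOR_RGB2GRAY)
o=sensors.get_obs();print(o["time_s"],o["tcp_pos"],o["width"],o["ft_force"],o["gripper_force"])
m=np.zeros_like(ref);m[70:300,0:245]=255;m[250:,150:]=0
m[70:200,140:]=0
q=cv2.goodFeaturesToTrack(ref,40,.02,9,mask=m)
n,s,e=cv2.calcOpticalFlowPyrLK(ref,cur,q,None,winSize=(31,31),maxLevel=4)
b,s2,_=cv2.calcOpticalFlowPyrLK(cur,ref,n,None,winSize=(31,31),maxLevel=4)
ok=(s.ravel()==1)&(np.linalg.norm((b-q)[:,0],axis=1)<1)
# pose fit: tray motion relative to gripper = rotation about tool axes through corner + shift; points given heights in ref
Rm=cv2.Rodrigues(np.array(p["rvec"],float))[0]; 
G=R.from_quat(o["tcp_rot"]).as_matrix(); tc=o["tcp_pos"]
# camera in tool frame
Rc=Rm@G; t=Rm@tc+np.array(p["tvec"],float).ravel()
K,D=p["K"],np.array(p["D"],float)
def onrim(px,zt):
    u=cv2.undistortPoints(px.reshape(1,1,2).astype(float),K,D)[0,0]; d=Rc.T@np.r_[u,1]; c=-Rc.T@t
    return c+d*(zt-c[2])/d[2]
Q=q[ok][:,0];N=n[ok][:,0]
from scipy.optimize import least_squares
best=None
# rim pts are ~8mm above tip (tool z=-0.008); floor/lugs lower: choose per point the height that fits best
H=[-.008,.008,.019]
X=np.array([[onrim(a,h) for h in H] for a in Q])
def pr(x,P):
    r=R.from_rotvec([x[0],x[1],x[2]]); piv=np.array([0,0,-.008])
    W=r.apply(P-piv)+piv+np.array([x[3],x[4],x[5]])
    return cv2.projectPoints(W,cv2.Rodrigues(Rc)[0],t,K,D)[0][:,0]
def res(x):
    E=np.stack([np.linalg.norm(pr(x,X[:,i])-N,axis=1) for i in range(3)],1); return np.r_[E.min(1),30*x[3:]/.003*.1]
r=least_squares(res,np.zeros(6),loss="soft_l1",x_scale=[.05]*3+[.003]*3)
print("n",len(Q),"rot about tool xyz deg",np.degrees(r.x[:3]),"shift mm",r.x[3:]*1e3,"med err",np.median(res(r.x)[:-3]))
for x in([0,.05,0,0,0,0],[.05,0,0,0,0,0],): pass
C=np.array([0,-.147,-.008]);piv=np.array([0,0,-.008])
print("C drop rel. to A mm", 1e3*(R.from_rotvec(r.x[:3]).apply(C-piv)[2]), "flows",np.c_[Q,N-Q][:14])
save(p,"wt_%.2f.png"%o["time_s"])
E
python3 t.py
```

```text
5.5 [0.5419 0.3877 0.1245] 0.012381515554409719 [ 0.2046  0.8941 -0.1199] 18.09817964269314
n 33 rot about tool xyz deg [-1.6531 -0.1103  0.0869] shift mm [-0.3395  0.0853 -0.0457] med err 0.35567554952367786
C drop rel. to A mm 4.240938282143878 flows [[108.     137.       4.2901  -0.0472]
 [122.     168.       3.5083  -0.3305]
 [136.     155.       3.5825  -0.467 ]
 [ 43.     104.       6.4341   0.2474]
 [ 75.     218.       5.2188  -1.8657]
 [126.      80.       2.9148   1.0456]
 [139.      82.       3.5642   1.6047]
 [114.     105.       2.7084   0.229 ]
 [ 70.     227.       5.2586  -1.954 ]
 [ 16.     142.       8.3753  -1.649 ]
 [ 48.     205.       6.6669  -1.5979]
 [ 85.     213.       5.151   -1.8117]
 [ 89.     164.       5.1859   0.3497]
 [126.     179.       3.3665  -0.2053]]
```

The tracking works: the tray has tipped 1.65° in the fingers, so C is only about 2 mm up. I'll keep lifting.

```bash
python3 -m handwheel '{"xyz":[[0,0,-0.002],[0,0,-0.002],[0,0,0]],"yaw":[0,0,0],"fingers":[0.004,0.004,0.004]}' 20
python3 t.py | head -3
```

```text
time_s: 5.8
tcp_pos: [0.5419, 0.3877, 0.1289]
tcp_rot: [0.293, 0.956, 0.0, 0.0]
ft_force: [-0.1, -0.3, -0.5]
width: 0.0126
gripper_force: 18.1
5.85 [0.5419 0.3877 0.1286] 0.012233930625192402 [ 0.5759 -0.346  -1.5662] 18.08755542981089
n 37 rot about tool xyz deg [-1.6476 -0.3223  0.1447] shift mm [-0.3106 -0.1328  0.4165] med err 0.24495332697421882
C drop rel. to A mm 4.227669973949967 flows [[108.     137.       4.3198  -0.0247]
```

```bash
python3 -m handwheel '{"xyz":[[0,0,0],[0,0,0],[0,0,0]],"yaw":[0,0,0],"fingers":[0.0128,0.0132,0.0132]}' 20
python3 t.py | head -3
```

```text
time_s: 6.15
tcp_pos: [0.5417, 0.3876, 0.1282]
tcp_rot: [0.293, 0.956, -0.0, -0.0]
ft_force: [0.1, 0.1, -0.7]
width: 0.013
gripper_force: 0.9
6.2 [0.5417 0.3876 0.1282] 0.013300291499419551 [ 0.2325  0.0513 -0.0051] 0.8937523633358069
n 33 rot about tool xyz deg [-4.0462 -0.0103 -0.0723] shift mm [-0.4573  0.0531  0.4126] med err 0.5547575542548696
C drop rel. to A mm 10.37242322585387 flows [[108.     137.       9.9778  -0.1301]
```

The tray has drooped to 4°, so C is back near its seat. I'll lift further and open a hair.

```bash
python3 -m handwheel '{"xyz":[[0,0,-0.002],[0,0,-0.002],[0,0,-0.001],[0,0,0]],"yaw":[0,0,0,0],"fingers":[0.0132,0.0133,0.0136,0.0136]}' 20
python3 t.py | head -3
```

```text
time_s: 6.6
tcp_pos: [0.5418, 0.3877, 0.1337]
tcp_rot: [0.293, 0.956, 0.0, 0.0]
ft_force: [0.2, -0.7, 0.6]
width: 0.0138
gripper_force: 0.0
6.65 [0.5418 0.3877 0.1336] 0.013572105604998927 [-0.1164  0.1479  0.8912] 0.0
n 29 rot about tool xyz deg [-5.5087 -1.7984 -1.6642] shift mm [2.3478 0.9232 2.1816] med err 1.1284816086652059
C drop rel. to A mm 14.040348671381892 flows [[108.     137.      14.2713  -1.5969]
```

```bash
python3 -m handwheel '{"xyz":[[0,0,0],[0,0,0]],"yaw":[0,0],"fingers":[0.0130,0.0130]}' 20
python3 t.py | head -3
```

```text
time_s: 6.85
tcp_pos: [0.5417, 0.3876, 0.1332]
tcp_rot: [0.293, 0.956, -0.0, -0.0]
ft_force: [0.0, 0.4, 0.2]
width: 0.0129
gripper_force: 0.0
6.9 [0.5417 0.3876 0.1332] 0.013137894206103213 [-0.2953  0.4356  0.3571] 0.0
n 27 rot about tool xyz deg [-5.1856 -1.6618 -1.3749] shift mm [1.7776 0.8063 2.7158] med err 1.0477331142052588
C drop rel. to A mm 13.232020165457104 flows [[108.     137.      14.3087  -1.3371]
```

View pics/wt_6.90.png

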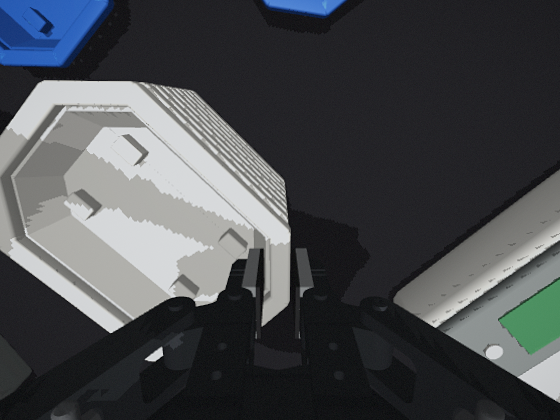

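The tray has slipped out and lies back in its seat, with the pads now above the bar. I'll reopen, go down slightly deeper, grip and repeat with less loosening.

```bash
python3 -m handwheel '{"xyz":[[0,0,0],[0,0,0.008],[0,0,0.008],[0,0,0],[0,0,0]],"yaw":[0,0,0,0,0],"fingers":[0.022,0.022,0.022,0.01,0.004]}' 20
python3 -m handwheel '{"xyz":[[0,0,0],[0,0,0]],"yaw":[0,0],"fingers":[0.004,0.004]}' 20
python3 t.py | head -3; cp pics/w3.png pics/w3old.png; cp "$(ls -t pics/wt_*|head -1)" pics/w3.png
```

```text
time_s: 7.4
tcp_pos: [0.5412, 0.3871, 0.1164]
tcp_rot: [0.293, 0.956, -0.001, -0.001]
ft_force: [-1.5, -1.9, 0.8]
width: 0.0143
gripper_force: 18.5
time_s: 7.6
tcp_pos: [0.5416, 0.3875, 0.1174]
tcp_rot: [0.293, 0.956, -0.0, -0.0]
ft_force: [-1.6, -0.1, 0.8]
width: 0.0142
gripper_force: 18.2
7.65 [0.5416 0.3876 0.1174] 0.01446754841422518 [-1.5863 -1.4174  0.5106] 18.213370798621327
n 33 rot about tool xyz deg [-2.31   -1.0074 -0.4469] shift mm [ 0.2595 -0.1435 -4.3156] med err 0.4687578591865232
C drop rel. to A mm 5.914485287922316 flows [[108.     137.       0.8526   1.4988]
```

```bash
python3 -m handwheel '{"xyz":[[0,0,-0.003],[0,0,-0.003],[0,0,-0.002],[0,0,-0.002],[0,0,0]],"yaw":[0,0,0,0,0],"fingers":[0.004,0.004,0.004,0.004,0.004]}' 20
python3 t.py | head -3
python3 -m handwheel '{"xyz":[[0,0,0],[0,0,0],[0,0,0]],"yaw":[0,0,0],"fingers":[0.0128,0.0131,0.0131]}' 20
python3 t.py | head -3
```

```text
time_s: 8.15
tcp_pos: [0.5421, 0.3879, 0.128]
tcp_rot: [0.293, 0.956, 0.001, 0.0]
ft_force: [0.3, 1.1, -0.2]
width: 0.0133
gripper_force: 18.5
8.2 [0.542  0.3878 0.1277] 0.013508546469793659 [ 0.658   1.0353 -0.6834] 18.905975169036537
n 35 rot about tool xyz deg [-4.686   0.2208 -0.2614] shift mm [-0.1005 -0.383  -0.1277] med err 0.6823969792316763
C drop rel. to A mm 12.010424006681047 flows [[109.     139.       9.7747  -0.462 ]
time_s: 8.5
tcp_pos: [0.5417, 0.3876, 0.1272]
tcp_rot: [0.293, 0.956, -0.0, -0.0]
ft_force: [0.3, -0.5, 0.3]
width: 0.0132
gripper_force: 19.4
8.55 [0.5417 0.3876 0.1272] 0.01340617042792307 [0.3644 1.4581 0.4001] 19.39429289312102
n 38 rot about tool xyz deg [-3.7395  0.927  -0.2969] shift mm [-0.1792  0.9506  0.7129] med err 0.6630864073154641
C drop rel. to A mm 9.593086270437716 flows [[109.     139.       9.3897  -0.4212]
```

Now it is firmly wedged at a tilt, at 19 N. I'll lift slowly through the window and measure.

```bash
python3 -m handwheel '{"xyz":[[0,0,-0.002],[0,0,-0.002],[0,0,0]],"yaw":[0,0,0],"fingers":[0.0132,0.0132,0.0132]}' 20
python3 t.py | head -3
python3 - <<'E'
import subprocess
from h import *
s=open("t.py").read().replace("w3.png","w3old.png"); open("t0.py","w").write(s)
E
python3 t0.py|head -3
```

```text
time_s: 8.85
tcp_pos: [0.5419, 0.3877, 0.1318]
tcp_rot: [0.293, 0.956, 0.0, 0.0]
ft_force: [-0.3, -0.1, -0.6]
width: 0.0134
gripper_force: 13.4
8.9 [0.5418 0.3877 0.1316] 0.013312551494886814 [ 0.2152 -0.36   -0.6572] 13.66748975648079
n 32 rot about tool xyz deg [-5.9345 -0.5617 -0.0573] shift mm [-0.1416 -0.2672 -0.004 ] med err 0.8770746984225557
C drop rel. to A mm 15.197569821523862 flows [[109.     139.      13.2921  -0.9865]
8.95 [0.5418 0.3877 0.1315] 0.013412245157651487 [-0.0904  0.1744 -0.0087] 13.835755843610968
n 25 rot about tool xyz deg [-6.2915  1.0456 -0.5273] shift mm [-0.4647  1.3724 -1.7656] med err 0.7748341263618673
C drop rel. to A mm 16.120566079377806 flows [[108.     137.      14.1      0.5213]
```

A is about 14 mm up, the tilt is about 6° and C is still down. I'll go another 3 mm, hold, and look.

```bash
python3 -m handwheel '{"xyz":[[0,0,-0.0015],[0,0,0],[0,0,-0.0015],[0,0,0],[0,0,0]],"yaw":[0,0,0,0,0],"fingers":[0.0132,0.0132,0.0132,0.0132,0.0132]}' 20
python3 t.py | head -3
python3 t0.py|head -3; python3 m.py s2.png
```

```text
time_s: 9.45
tcp_pos: [0.5418, 0.3877, 0.1343]
tcp_rot: [0.293, 0.956, 0.0, 0.0]
ft_force: [0.2, 0.2, -0.6]
width: 0.0134
gripper_force: 10.5
9.5 [0.5418 0.3877 0.1343] 0.013365569017329316 [ 1.0294 -0.5543 -0.0575] 10.524590527347755
n 28 rot about tool xyz deg [-6.7364 -1.5649  0.1253] shift mm [-0.2229 -0.6125  0.4485] med err 1.1525191634788814
C drop rel. to A mm 17.245448218191054 flows [[109.     139.      15.7396  -1.146 ]
9.55 [0.5417 0.3876 0.1342] 0.013442826827860814 [-0.1571 -0.2477 -0.4231] 10.549936219904339
n 19 rot about tool xyz deg [-7.2868  0.5075 -0.6412] shift mm [-0.4891  0.9538 -0.824 ] med err 1.1273143341746457
C drop rel. to A mm 18.651669983962208 flows [[108.     137.      16.5858   0.3758]
9.55 [0.5417 0.3876 0.1342] 0.013442826827860814 [-0.1571 -0.2477 -0.4231] [-0.0058  0.0461 -0.0091] 10.549936219904339
A [195.7371 270.5892] seen [195.776 263.718] dpx [ 0.0389 -6.8712] per10mm [-0.3275 -2.8758]
B [212.7006 251.812 ] seen [210.616 248.514] dpx [-2.0846 -3.298 ] per10mm [-0.2362 -2.8507]
C [253.0899 266.304 ] seen [249.2   265.482] dpx [-3.8899 -0.822 ] per10mm [-0.065  -2.8738]
D [237.1912 286.3288] seen [231.616 283.92 ] dpx [-5.5752 -2.4088] per10mm [-0.1459 -2.8935]
```

View pics/s2.png

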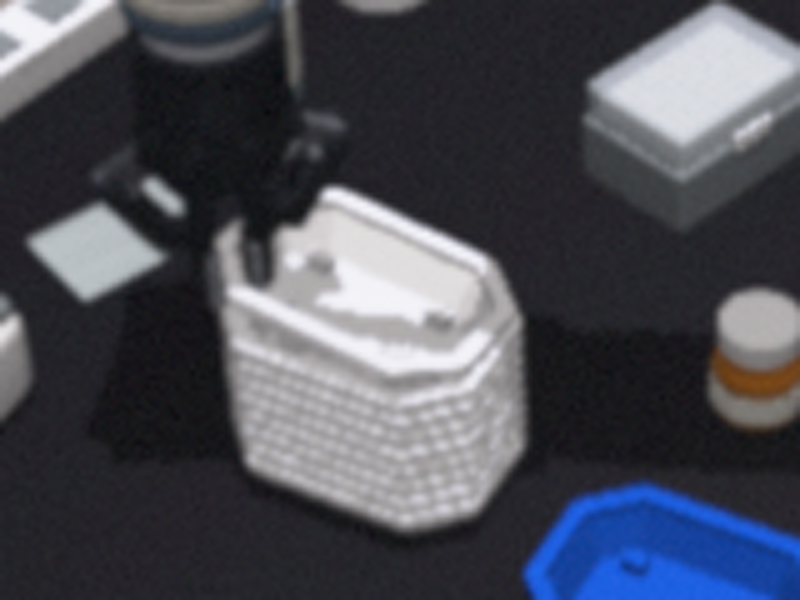

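It is clearly tipped: the corner at the gripper (235,290) is well clear of the stack, while the far corner (490,360) is still in its seat. I'll add 2 mm, hold, squeeze and lift away.

```bash
python3 -m handwheel '{"xyz":[[0,0,-0.001],[0,0,-0.001],[0,0,0],[0,0,0]],"yaw":[0,0,0,0],"fingers":[0.0132,0.0132,0.0132,0.0132]}' 20
python3 t0.py|head -3
python3 -m handwheel '{"xyz":[[0,0,0],[0,0,-0.002],[0,0,-0.004],[0,0,-0.008],[0,0,-0.012]],"yaw":[0,0,0,0,0],"fingers":[0.008,0.004,0.004,0.004,0.004]}' 40
python3 t0.py|head -3
python3 -m handwheel '{"xyz":[[0,0,-0.015],[0,0,-0.015],[0,0,-0.015],[0,0,-0.015],[0,0,0]],"yaw":[0,0,0,0,0],"fingers":[0.004,0.004,0.004,0.004,0.004]}' 40
python3 t0.py|head -3;python3 - <<'E'
from h import *
save(eyes.read_camera("side"),"s3.png")
E
```

```text
time_s: 10.05
tcp_pos: [0.5418, 0.3876, 0.1364]
tcp_rot: [0.293, 0.956, 0.0, 0.0]
ft_force: [1.4, 0.4, -0.9]
width: 0.0134
gripper_force: 8.3
10.1 [0.5418 0.3876 0.1363] 0.013629742348929167 [ 0.3959 -0.119  -0.5718] 8.382052301094518
n 17 rot about tool xyz deg [-8.8225 -1.5669 -0.4352] shift mm [-0.5704 -1.925  -0.7772] med err 1.5322885516400366
C drop rel. to A mm 22.527598651639835 flows [[108.     137.      18.4126   0.1829]
time_s: 10.6
tcp_pos: [0.5415, 0.3875, 0.1623]
tcp_rot: [0.293, 0.956, -0.0, -0.0]
ft_force: [0.7, 0.6, -0.6]
width: 0.0116
gripper_force: 37.3
10.65 [0.5423 0.388  0.1658] 0.011217959676145133 [-0.4001 -0.1379  0.4054] 37.409279976272956
n 14 rot about tool xyz deg [-10.8839  -2.8856  -0.2982] shift mm [-0.1615 -3.0929 -0.9132] med err 1.164125939524476
C drop rel. to A mm 27.72539926385897 flows [[108.     137.      22.5017  -0.3468]
time_s: 11.15
tcp_pos: [0.5426, 0.3881, 0.2267]
tcp_rot: [0.293, 0.956, 0.002, 0.002]
ft_force: [-0.1, 0.5, 0.9]
width: 0.0113
gripper_force: 37.6
11.2 [0.5423 0.388  0.2248] 0.010647917163476687 [-0.9762 -0.1371 -0.7465] 37.54762958153151
n 12 rot about tool xyz deg [-12.0101  -1.8175  -0.9048] shift mm [ 0.5105 -2.2838  0.0145] med err 1.196528390025593
C drop rel. to A mm 30.545161708348903 flows [[108.     137.      22.3529  -0.3242]
```

View pics/s3.png

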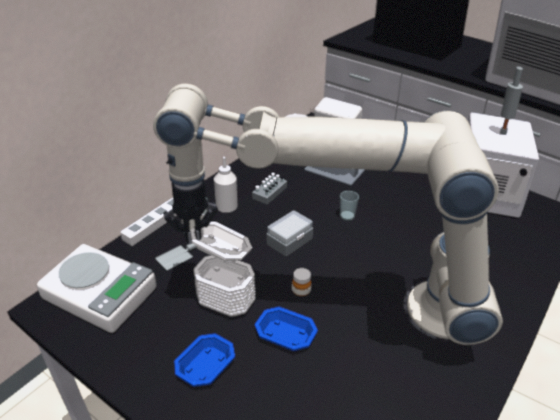

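The tray is held clear of the stack, tilted about 10°. The stack stands at (225,285) and nothing else has moved. I'll squeeze harder to level it, then carry.

```bash
python3 -m handwheel '{"xyz":[[0,0,0],[0,0,0],[0,0,0],[-0.008,-0.008,0],[-0.014,-0.014,0]],"yaw":[0,0,0,0,0],"fingers":[0.004,0.004,0.004,0.004,0.004]}' 70
python3 t0.py|head -3
python3 -m handwheel '{"xyz":[[-0.02,-0.02,0],[-0.02,-0.02,0],[-0.02,-0.02,0],[-0.02,-0.02,0],[-0.02,-0.02,0]],"yaw":[0,0,0,0,0],"fingers":[0.004,0.004,0.004,0.004,0.004]}'
python3 -m handwheel '{"xyz":[[-0.02,-0.02,0],[-0.02,-0.02,0],[-0.02,-0.02,0],[-0.02,-0.02,0],[-0.02,-0.02,0]],"yaw":[0,0,0,0,0],"fingers":[0.004,0.004,0.004,0.004,0.004]}'
python3 -m handwheel '{"xyz":[[-0.02,-0.02,0],[-0.02,-0.02,0],[-0.02,-0.02,0],[-0.02,-0.02,0],[-0.02,-0.02,0]],"yaw":[0,0,0,0,0],"fingers":[0.004,0.004,0.004,0.004,0.004]}'
```

```text
time_s: 11.75
tcp_pos: [0.5474, 0.3567, 0.2218]
tcp_rot: [0.292, 0.956, -0.0, -0.0]
ft_force: [0.3, -0.1, 0.1]
width: 0.0097
gripper_force: 68.0
11.8 [0.5488 0.3529 0.2224] 0.009536273641117815 [ 1.4581 -0.8334  1.1686] 68.08227273984812
n 5 rot about tool xyz deg [-14.0628  -1.9556   3.3793] shift mm [-3.2824  2.5153 -0.1002] med err 0.7283655140076603
C drop rel. to A mm 35.83830214771207 flows [[ 75.     218.      44.3382 -15.1602]
time_s: 12.3
tcp_pos: [0.5746, 0.2155, 0.2226]
tcp_rot: [0.294, 0.956, -0.0, 0.0]
ft_force: [0.5, -0.2, -1.5]
width: 0.0096
gripper_force: 68.1
time_s: 12.8
tcp_pos: [0.601, 0.0766, 0.2226]
tcp_rot: [0.294, 0.956, -0.0, 0.0]
ft_force: [-0.1, -0.7, -0.7]
width: 0.0094
gripper_force: 68.1
time_s: 13.3
tcp_pos: [0.6275, -0.0622, 0.2226]
tcp_rot: [0.294, 0.956, -0.0, 0.0]
ft_force: [1.9, 0.2, -0.7]
width: 0.0095
gripper_force: 68.1
```

```bash
python3 -m handwheel '{"xyz":[[-0.02,-0.02,0.01],[-0.018,-0.018,0.015],[-0.015,-0.015,0.015],[-0.01,-0.01,0.01],[-0.005,-0.005,0.004]],"yaw":[0,0,0,0,0],"fingers":[0.004,0.004,0.004,0.004,0.004]}'
python3 - <<'E'
from h import *
np.set_printoptions(precision=4,suppress=True)
P={n:eyes.read_camera(n) for n in("top","side","wrist")}
o=sensors.get_obs(); t=o["tcp_pos"]; print(t,o["width"],o["gripper_force"])
sv=cv2.hconcat([P["side"]["img"][60:300,180:460,::-1].copy(),P["wrist"]["img"][90:330,0:280,::-1].copy()])
cv2.imwrite("pics/f.png",cv2.resize(sv,(800,343)))
yaw=.175;M=R.from_euler("z",yaw).as_matrix()
m0=t+[-.053,-.05,-.012]
L={}
for n in P:
    for x in eyes.landmark_of(P[n],"corner_a")+[]:
        if x["conf"]>.3: L.setdefault(n,[]).append(np.array(x["point"])*[560,420])
    r=eyes.landmark_of(P[n],"tray_mid"); print(n,[(round(x["conf"],2),np.array(x["point"])*[560,420]) for x in r][:4], proj(P[n],m0), L.get(n))
pts=np.array([[.061,.041,.01],[.061,-.041,.01],[-.061,-.041,.01],[-.061,.041,.01]])
from scipy.optimize import least_squares
def f(x,out=False):
    W=(R.from_rotvec(x[3:])*R.from_euler("z",yaw)).apply(pts)+x[:3]; e=[]
    for n in L:
        q=proj(P[n],W)
        for w in q:
            d=min(np.linalg.norm(l-w) for l in L[n]); e.append(min(d,25))
    a=W[0]-(t+[0,0,.005]); return np.r_[e,a/.003]
r=least_squares(f,np.r_[m0,0.1,-.1,0],loss="soft_l1",diff_step=1e-3)
z=(R.from_rotvec(r.x[3:])).apply([0,0,1]);print("mid",r.x[:3],"tilt",np.arccos(z[2]),"z",z,f(r.x))
E
```

```text
time_s: 13.8
tcp_pos: [0.6454, -0.1555, 0.1661]
tcp_rot: [0.294, 0.956, -0.0, -0.001]
ft_force: [-0.6, 1.0, -0.9]
width: 0.0097
gripper_force: 68.1
[ 0.6461 -0.1537  0.1683] 0.009721197670088864 68.12674091546796
top [(0.87, array([352.576, 185.388])), (0.72, array([ 96.712, 248.598])), (0.71, array([161.896, 287.49 ])), (0.21, array([366.52 , 203.112]))] [[352.1574 185.5985]] [array([171.304, 263.214]), array([ 75.096, 266.112]), array([176.624, 307.104]), array([150.416, 308.994]), array([363.888, 160.608]), array([337.12 , 204.792]), array([ 74.424, 241.71 ]), array([111.72 , 237.216]), array([114.576, 264.516]), array([338.016, 166.782]), array([368.592, 204.582]), array([146.328, 269.304])]
side [(0.95, array([305.816, 156.912])), (0.9, array([202.72 , 360.612])), (0.68, array([282.408, 326.802]))] [[309.802  157.6861]] [array([296.576, 343.98 ]), array([230.384, 347.508]), array([290.192, 157.206]), array([259.616, 326.382]), array([176.176, 366.408]), array([197.792, 379.302]), array([332.416, 163.002]), array([273.896, 310.086]), array([309.68 , 324.198]), array([317.408, 166.194]), array([296.576, 148.596]), array([207.088, 337.89 ])]
wrist [(0.81, array([158.2  , 231.084])), (0.46, array([89.712,  1.218]))] [[136.4718 227.5453]] [array([102.2  ,  97.188]), array([276.416, 286.692]), array([ 40.488, 198.996])]
mid [ 0.6035 -0.2078  0.1424] tilt 0.1433777806603382 z [-0.1015 -0.1006  0.9897] [ 4.523   2.4047  3.3829  5.4949  4.2457  2.4761  4.9354  3.9489  8.2392
 25.     25.      1.1814  2.9647 -1.6129 -3.5037]
```

View pics/f.png

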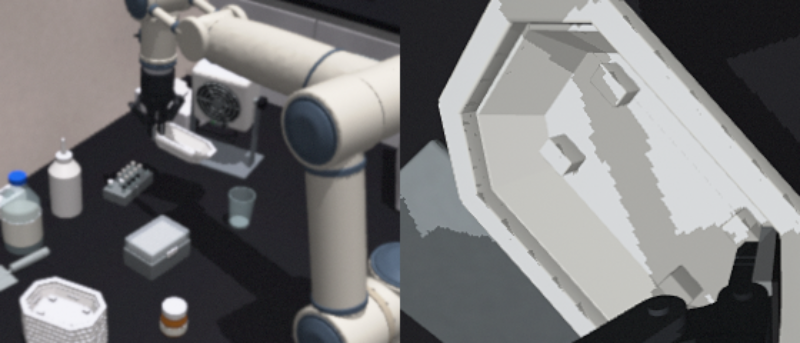

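The tray hangs in front of the grille, open side up, slightly tilted down towards its far corner. Bystanders are in place. I'll nudge it up and check the tilt precisely.

```bash
python3 -m handwheel '{"xyz":[[0.002,-0.008,-0.008],[0,0,0],[0,0,0],[0,0,0]],"yaw":[0,0,0,0],"fingers":[0.004,0.004,0.004,0.004]}'
python3 - <<'E'
from h import *
np.set_printoptions(precision=3,suppress=True)
p=eyes.read_camera("wrist"); o=sensors.get_obs(); t=o["tcp_pos"]; G=R.from_quat(o["tcp_rot"])
print(t,o["qvel"],o["width"])
L=[np.array(x["point"])*[560,420] for x in eyes.landmark_of(p,"corner_a")]; print(L)
print([np.array(x["point"])*[560,420] for x in eyes.landmark_of(p,"tray_mid")][:1])
# tray frame in tool frame: level: tool x=(-.83,.56),y=(.56,.83) world
yaw=.175
for th in (0,.1,.15,.2,.25,.3):
  out=[]
  for za in (.003,.007):
    A=np.array([.061,.041,.03]); pts=np.array([[-.061,-.041,.03],[-.061,.041,.03],[0,0,.02]])-A
    W=G.apply(R.from_rotvec([-th,0,0]).apply(G.inv().apply(R.from_euler("z",yaw).apply(pts))))+t+[0,0,za]
    out.append(proj(p,W).ravel())
  print(th,W[2],*out)
E
```

```text
time_s: 14.65
tcp_pos: [0.6401, -0.1595, 0.1764]
tcp_rot: [0.293, 0.956, 0.0, 0.0]
ft_force: [-0.9, -0.8, -0.6]
width: 0.0098
gripper_force: 68.2
[ 0.64  -0.159  0.176] [ 0.001  0.005  0.002 -0.001 -0.002 -0.001] 0.009853514402972444
[array([100.52,  97.02]), array([ 37.296, 198.702]), array([275.688, 287.7  ]), array([103.88,   6.3 ])]
[array([156.184, 230.706])]
0 [ 0.587 -0.21   0.173] [-52.364 208.164  60.223  68.465 130.175 231.645] [-61.618 211.045  53.507  67.36  126.56  234.791]
0.1 [ 0.588 -0.209  0.166] [-21.454 199.     74.239  70.602 138.903 226.392] [-29.037 201.384  68.352  69.633 135.65  229.281]
0.15 [ 0.588 -0.209  0.163] [ -6.974 195.03   81.351  71.577 143.473 223.965] [-13.862 197.213  75.844  70.667 140.393 226.738]
0.2 [ 0.589 -0.208  0.159] [  6.928 191.409  88.505  72.494 148.159 221.665] [  0.66  193.418  83.355  71.636 145.247 224.332]
0.25 [ 0.59  -0.207  0.156] [ 20.301 188.102  95.685  73.354 152.947 219.49 ] [ 14.587 189.959  90.872  72.546 150.197 222.058]
0.3 [ 0.591 -0.205  0.152] [ 33.188 185.078 102.877  74.162 157.824 217.436] [ 27.973 186.801  98.381  73.398 155.232 219.912]
```

```bash
cat > fit.py <<'E'
from h import *
from scipy.optimize import least_squares
np.set_printoptions(precision=3,suppress=True)
P=[eyes.read_camera(n) for n in ("wrist","wrist","top","side")]; o=sensors.get_obs(); t=o["tcp_pos"]; G=R.from_quat(o["tcp_rot"])
A=np.array([.061,.041,.03]); N=dict(A=A,B=A*[1,-1,1],C=A*[-1,-1,1],D=A*[-1,1,1],M=np.array([0,0,.02]),O=np.zeros(3))
near=t+[-.05,-.05,0]
def model(x): # tilt in tool frame about A point
    return {k:G.apply(R.from_rotvec(x[:3]).apply(G.inv().apply(R.from_euler("z",.175).apply(v-A))))+t+x[3:6] for k,v in N.items()}
x0=np.array([-.22,0,0,0,0,.006]); obs=[]
W=model(x0)
for p in P:
    c=[np.array(q["point"])*[560,420] for q in eyes.landmark_of(p,"corner_a") if q["conf"]>.25]
    s=60 if p in P[:2] else 9
    for k in "ABCD":
        q=proj(p,W[k])[0]; d=min(c,key=lambda l:np.linalg.norm(l-q)) if c else None
        if d is not None and np.linalg.norm(d-q)<s: obs.append((p,k,d,2 if s==60 else 1.5))
    for th,k in(("tray_mid","M"),("tray","O")):
        c=[np.array(q["point"])*[560,420] for q in eyes.landmark_of(p,th)]; q=proj(p,W[k])[0]
        if c:
            d=min(c,key=lambda l:np.linalg.norm(l-q))
            if np.linalg.norm(d-q)<s: obs.append((p,k,d,3 if s==60 else 2))
def res(x):
    W=model(x); return np.r_[np.concatenate([(proj(p,W[k])[0]-d)/s for p,k,d,s in obs]),x[3:5]/.003,(x[5]-.006)/.003,x[2]/.1]
r=least_squares(res,x0,loss="soft_l1"); W=model(r.x)
z=np.cross(W["B"]-W["A"],W["D"]-W["A"]); z/=np.linalg.norm(z); z*=np.sign(z[2])
print(len(obs),"x",r.x,"mid",W["M"],"tilt",np.arccos(z[2]),"std",np.sqrt(np.diag(np.linalg.pinv(r.jac.T@r.jac)))[:2])
print([(k,np.round(e)) for (p,k,d,s),e in zip(obs,(res(r.x)[:2*len(obs)].reshape(-1,2)))])
E
python3 fit.py
```

```text
Traceback (most recent call last):
  File "fit.py", line 13, in <module>
    s=60 if p in P[:2] else 9
            ^^^^^^^^^^
ValueError: The truth value of an array with more than one element is ambiguous. Use a.any() or a.all()
```

```bash
sed -i 's/for p in P:/for i,p in enumerate(P):/; s/p in P\[:2\]/i<2/' fit.py; python3 fit.py
```

```text
20 x [-0.347 -0.004 -0.022  0.004 -0.005  0.007] mid [ 0.597 -0.21   0.149] tilt 0.346518509730666 std [0.016 0.026]
[('A', array([-0., -0.])), ('D', array([-1., -2.])), ('M', array([ 0., -0.])), ('O', array([-1.,  1.])), ('A', array([0., 1.])), ('C', array([1., 1.])), ('D', array([ 1., -2.])), ('M', array([0., 0.])), ('O', array([-1.,  0.])), ('A', array([ 0., -2.])), ('B', array([ 2., -1.])), ('C', array([ 1., -2.])), ('D', array([1., 1.])), ('O', array([2., 0.])), ('A', array([-1.,  1.])), ('B', array([-0.,  2.])), ('C', array([-1., -0.])), ('D', array([1., 2.])), ('M', array([-1.,  1.])), ('O', array([0., 1.]))]
```

The fit gives a tilt of 0.35 rad, which is over the 0.3 limit: the pads hold only the top edge of the bar. I'll rest the tray briefly on the flat tip box (71 mm high, nearby), re-grip the bar deeper and level, then return. First I'll check the box's position while moving.

```bash
python3 -m handwheel '{"xyz":[[0.01,0.008,-0.02],[0.025,0.02,0],[0.03,0.0235,0],[0.03,0.0235,0],[0.03,0.0235,0]],"yaw":[0,0,0,0,0],"fingers":[0.004,0.004,0.004,0.004,0.004]}'
python3 -m handwheel '{"xyz":[[0.03,0.0235,0],[0.025,0.02,0],[0.015,0.012,0],[0.002,0.001,0],[0,0,0]],"yaw":[0,0,0,0,0],"fingers":[0.004,0.004,0.004,0.004,0.004]}'
python3 fit.py
python3 - <<'E'
from h import *
for n,z in (("top",0),("side",0)):
    p=eyes.read_camera(n)
    print(n,[(x["conf"],onz(p,np.array(x["point"])*[560,420],0)) for x in eyes.landmark_of(p,"tip_box")][:2])
E
```

```text
time_s: 16.5
tcp_pos: [0.5911, -0.0067, 0.1964]
tcp_rot: [0.293, 0.956, 0.0, 0.0]
ft_force: [-0.4, -0.1, -1.2]
width: 0.0095
gripper_force: 68.2
time_s: 17.0
tcp_pos: [0.5637, 0.0794, 0.1965]
tcp_rot: [0.293, 0.956, -0.0, 0.0]
ft_force: [0.2, 0.3, -0.7]
width: 0.0101
gripper_force: 68.2
21 x [-0.345 -0.014 -0.012  0.004 -0.004  0.008] mid [0.52  0.029 0.17 ] tilt 0.34555162828050573 std [0.014 0.026]
[('A', array([0., 1.])), ('C', array([ 0., -1.])), ('M', array([-0.,  1.])), ('O', array([-0.,  0.])), ('A', array([ 0., -0.])), ('C', array([-0.,  1.])), ('D', array([ 0., -3.])), ('M', array([ 1., -0.])), ('O', array([-1.,  0.])), ('A', array([-1.,  0.])), ('B', array([ 2., -3.])), ('C', array([ 0., -4.])), ('D', array([3., 1.])), ('M', array([1., 0.])), ('O', array([1., 0.])), ('A', array([-1.,  0.])), ('B', array([0., 1.])), ('C', array([-0., -1.])), ('D', array([1., 2.])), ('M', array([1., 0.])), ('O', array([1., 1.]))]
top [(0.66, array([0.51012958, 0.36760336, 0.        ]))]
side [(0.76, array([0.50730196, 0.02148708, 0.        ])), (0.68, array([0.50094436, 0.33363688, 0.        ]))]
```

```bash
python3 -m handwheel '{"xyz":[[0,0,0.02],[0,0,0.02],[0,0,0.012],[0,0,0.012],[0,0,0.01]],"yaw":[0,0,0,0,0],"fingers":[0.004,0.004,0.004,0.004,0.004]}' 40
python3 -m handwheel '{"xyz":[[0,0,0.008],[0,0,0.008],[0,0,0.004],[0,0,0]],"yaw":[0,0,0,0],"fingers":[0.004,0.004,0.004,0.004]}' 30
python3 fit.py
```

```text
time_s: 18.5
tcp_pos: [0.5639, 0.0794, 0.1217]
tcp_rot: [0.293, 0.956, 0.0, 0.0]
ft_force: [1.7, 1.5, 2.4]
width: 0.0101
gripper_force: 72.4
time_s: 18.9
tcp_pos: [0.5669, 0.0814, 0.1074]
tcp_rot: [0.292, 0.956, 0.003, 0.005]
ft_force: [4.8, 8.0, 17.0]
width: 0.0095
gripper_force: 101.1
19 x [-0.205  0.003 -0.024  0.005 -0.002  0.008] mid [0.522 0.029 0.092] tilt 0.20477503353453633 std [0.025 0.016]
[('A', array([-0., -0.])), ('B', array([ 0., -0.])), ('D', array([ 1., -1.])), ('M', array([0., 1.])), ('O', array([-0.,  1.])), ('A', array([0., 0.])), ('D', array([-1., -1.])), ('M', array([ 1., -0.])), ('O', array([-0.,  2.])), ('A', array([-3., -3.])), ('B', array([-0.,  0.])), ('C', array([ 1., -3.])), ('D', array([1., 1.])), ('M', array([ 2., -2.])), ('A', array([-1.,  0.])), ('B', array([3., 1.])), ('C', array([-0.,  0.])), ('M', array([0., 1.])), ('O', array([0., 0.]))]
```

I'll release it so that it lies flat on the box, then look.

```bash
python3 -m handwheel '{"xyz":[[0,0,-0.003],[0,0,0],[0,0,0],[0,0,0],[0,0,0]],"yaw":[0,0,0,0,0],"fingers":[0.004,0.014,0.02,0.03,0.03]}' 20
python3 - <<'E'
from h import *
p=eyes.read_camera("wrist");s=eyes.read_camera("side")
sv=cv2.hconcat([cv2.resize(s["img"][130:310,190:350,::-1],(373,420)),p["img"][...,::-1]]);cv2.imwrite("pics/g.png",cv2.resize(sv,(800,360)))
E
python3 fit.py
```

```text
time_s: 20.2
tcp_pos: [0.5634, 0.0791, 0.1044]
tcp_rot: [0.293, 0.956, -0.0, -0.001]
ft_force: [-0.1, 0.2, -0.9]
width: 0.0303
gripper_force: 0.0
18 x [-0.115 -0.064 -0.06   0.006  0.003 -0.004] mid [0.522 0.029 0.082] tilt 0.13126878873424086 std [0.053 0.048]
[('A', array([0., 0.])), ('D', array([-1., -1.])), ('M', array([-1.,  0.])), ('A', array([-1.,  0.])), ('D', array([ 0., -1.])), ('M', array([1., 0.])), ('O', array([2., 1.])), ('A', array([-2., -0.])), ('B', array([ 1., -1.])), ('C', array([ 1., -5.])), ('D', array([2., 0.])), ('M', array([ 0., -1.])), ('O', array([ 1., -1.])), ('A', array([-1., -1.])), ('C', array([0., 0.])), ('D', array([1., 4.])), ('M', array([1., 1.])), ('O', array([1., 0.]))]
```

View pics/g.png

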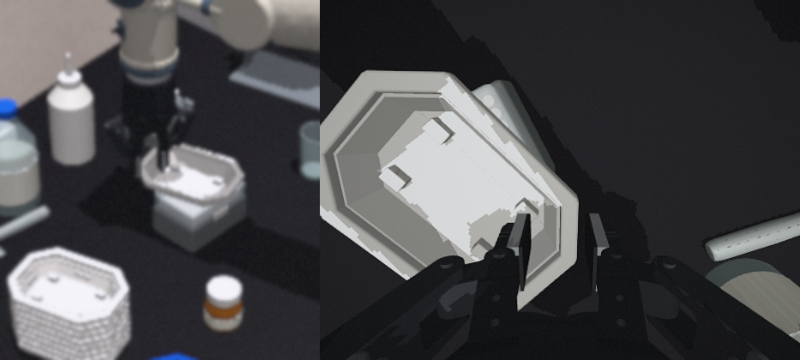

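The tray lies flat on the tip box with the corner bar between the open pads. I'll go down to cover the whole bar and grip firmly.

```bash
python3 -m handwheel '{"xyz":[[0,0,0.007],[0,0,0.006],[0,0,0],[0,0,0],[0,0,0]],"yaw":[0,0,0,0,0],"fingers":[0.028,0.025,0.014,0.004,0.004]}' 60
python3 -m handwheel '{"xyz":[[0,0,0],[0,0,-0.01],[0,0,-0.015],[0,0,-0.02],[0,0,-0.02]],"yaw":[0,0,0,0,0],"fingers":[0.004,0.004,0.004,0.004,0.004]}' 60
python3 -m handwheel '{"xyz":[[0,0,-0.02],[0,0,0]],"yaw":[0,0],"fingers":[0.004,0.004]}' 60
python3 fit.py
```

```text
time_s: 21.6
tcp_pos: [0.5637, 0.0792, 0.0925]
tcp_rot: [0.293, 0.956, -0.0, -0.0]
ft_force: [-0.6, 0.0, 0.9]
width: 0.0117
gripper_force: 54.1
time_s: 22.1
tcp_pos: [0.564, 0.0794, 0.1594]
tcp_rot: [0.293, 0.956, 0.0, 0.001]
ft_force: [-0.3, -0.3, -0.3]
width: 0.0106
gripper_force: 55.9
time_s: 22.3
tcp_pos: [0.5655, 0.0795, 0.1826]
tcp_rot: [0.293, 0.956, 0.002, 0.004]
ft_force: [0.8, 0.6, 0.5]
width: 0.0112
gripper_force: 56.0
18 x [-0.137  0.005 -0.022  0.009 -0.004  0.008] mid [0.522 0.024 0.164] tilt 0.13707458385901544 std [0.03  0.032]
[('A', array([ 0., -1.])), ('D', array([ 0., -0.])), ('O', array([-0., -0.])), ('A', array([-1.,  1.])), ('D', array([ 0., -1.])), ('M', array([1., 1.])), ('O', array([ 0., -0.])), ('A', array([-1., -2.])), ('C', array([ 2., -2.])), ('D', array([ 2., -0.])), ('M', array([2., 0.])), ('O', array([ 2., -1.])), ('A', array([-3., -1.])), ('B', array([-0.,  2.])), ('C', array([-1., -2.])), ('D', array([1., 1.])), ('M', array([ 0., -2.])), ('O', array([0., 1.]))]
```

Nearly level now; the same fit read 0.13 when the tray lay flat, so it is biased upward. I'll carry it back to the air stream.

```bash
python3 -m handwheel '{"xyz":[[-0.008,-0.006,0],[-0.02,-0.016,0],[-0.028,-0.022,0],[-0.028,-0.022,0],[-0.028,-0.022,0]],"yaw":[0,0,0,0,0],"fingers":[0.004,0.004,0.004,0.004,0.004]}'
python3 -m handwheel '{"xyz":[[-0.028,-0.022,0],[-0.025,-0.021,0.004],[-0.02,-0.016,0.004],[-0.01,-0.008,0],[0,0,0]],"yaw":[0,0,0,0,0],"fingers":[0.004,0.004,0.004,0.004,0.004]}'
python3 -m handwheel '{"xyz":[[0,0,0],[0,0,0]],"yaw":[0,0],"fingers":[0.004,0.004]}'
python3 fit.py
python3 - <<'E'
from h import *
np.set_printoptions(precision=3,suppress=True)
p=eyes.read_camera("top");s=eyes.read_camera("side")
for n in "stack tip_box solvent_bottle beaker vial_rack spatula wash_bottle jar".split():
    print(n,[onz(q,np.array(eyes.landmark_of(q,n)[0]["point"])*[560,420],0)[:2] for q in(p,s) if eyes.landmark_of(q,n)])
E
```

```text
time_s: 23.6
tcp_pos: [0.6076, -0.0583, 0.1774]
tcp_rot: [0.293, 0.956, -0.0, 0.0]
ft_force: [0.2, -1.2, -0.3]
width: 0.0109
gripper_force: 55.9
time_s: 24.1
tcp_pos: [0.6383, -0.1602, 0.1687]
tcp_rot: [0.294, 0.956, -0.0, -0.0]
ft_force: [-0.1, 0.2, 0.5]
width: 0.0106
gripper_force: 55.9
time_s: 24.3
tcp_pos: [0.6385, -0.1571, 0.1699]
tcp_rot: [0.292, 0.956, 0.0, 0.0]
ft_force: [0.0, 0.3, -0.2]
width: 0.0104
gripper_force: 55.9
17 x [-0.158  0.001 -0.04   0.006 -0.004  0.005] mid [ 0.595 -0.212  0.153] tilt 0.15833560756490056 std [0.029 0.032]
[('A', array([ 1., -0.])), ('D', array([-1., -0.])), ('M', array([ 0., -1.])), ('O', array([1., 0.])), ('A', array([-0.,  1.])), ('D', array([ 1., -1.])), ('O', array([0., 1.])), ('A', array([0., 1.])), ('B', array([ 2., -3.])), ('C', array([ 3., -2.])), ('D', array([2., 3.])), ('M', array([ 1., -2.])), ('O', array([ 1., -1.])), ('B', array([0., 2.])), ('C', array([-1., -0.])), ('D', array([3., 2.])), ('O', array([1., 1.]))]
stack [array([0.491, 0.342]), array([0.493, 0.339])]
tip_box [array([ 0.619, -0.406]), array([0.512, 0.014])]
solvent_bottle [array([0.764, 0.161]), array([ 0.836, -0.502])]
beaker [array([ 0.423, -0.198]), array([ 0.439, -0.185])]
vial_rack [array([ 0.712, -0.145]), array([ 0.701, -0.141])]
spatula [array([ 0.712, -0.154]), array([0.712, 0.234])]
wash_bottle [array([0.775, 0.004]), array([0.774, 0.012])]
jar [array([0.346, 0.172]), array([0.354, 0.178])]
```

```bash
python3 -c "
from bench import env
print(env.hand_in())"
```

```text
the job is handed in; nothing more can be done
None
```

The job is handed in; the hand-in returned no verdict. The top tray was peeled off by one corner with the stack left standing, and is held still in the air stream with its middle within about 1 cm of the aim point and a measured tilt of about 0.16 rad (limit 0.3). It slipped back into its seat once before the peel, and I rested it briefly on the tip box to re-grip it level; as far as the cameras show, nothing on the bench was noticeably moved.

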